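Change the block in the drilling jig

ROBOT

A 7-joint arm with a two-finger parallel gripper is mounted at the origin on the work surface. World frame = base frame: x ahead of the robot, y to its left, z up, the work surface at z = 0. Lengths are in m, angles in degrees, forces in N, time in s.
With the tool pointing down it reaches from about 0.425 to 0.875 m from the base axis. Payload 8.4 kg.
Tool frame: the origin (TCP) lies between the finger pads; the fingertips stand 19 mm ahead of it and the grasp point (between the pads) is the TCP (ctrl.tips_ahead is the distance from the TCP to the fingertips, in m); z points along the fingers, y is the line along which they close (so a half turn about z gives the same grasp; the last joint's range is limited). The gripper opens to 87 mm and grips with 3 to 60 N. Pads are 19 mm wide; open, the fingers measure 117 mm over their backs; the gripper's body (75 mm by 190 mm) begins 51 mm behind the grasp point.
Start: joints at [60.264, 19.091, 2.286, 83.961, -0.768, 76.965, -3.352], TCP at [0.265, -0.594, 0.242] pointing down, gripper open.
Joint ranges: [-147.57, 147.57], [-21.85, 119.76], [-74.77, 79.35], [14.55, 137.4], [-85.83, 265.84], [4.83, 119.75], [-152.11, 152.11]. Speed limits (degrees/s): [127.2, 127.2, 159.86, 159.86, 180, 180, 180].

INTERFACE

Orientations are given as a 3x3 rotation matrix whose columns are the frame's x, y, z axes.
In Python, from station import ctrl gives the robot as it stands.
- The arm moves only by the shell command python3 -m pendant 'ROWS' [FORCE]. ROWS is JSON, one flat list of numbers, 7 for each row, row after row: the opening, from 0 (shut) to 1 (fully open), then the shift along the tool's x, y, z in cm, then the turn, a rotation vector about the tool's x, y, z in degrees. A call has exactly 10 rows; each row is the pose to reach, as a shift and turn from the pose commanded when the call began, along the tool's axes at that moment; what a row does not reach only later rows make up. A row lasts 1/8 s, in which the tool goes at most 62.5 mm and 10.7 degrees, less where a joint would pass 70% of its speed; a pose out of reach is approached as far as the arm can. A call with a gripper value outside its range is refused whole. The fingers move at their own pace and stop on an object; FORCE is the grip in N (left out, the last holds). Time passes only in rows, so rows that repeat a pose let the fingers close, or fill a call up. It gives the time, the measured TCP pose, the force, the opening and the grip force at its end, in the units of the state.
- ctrl.sense(): the state, without advancing time (a new reading comes with each control period).
- ctrl.grab_frame(name): name is "scene" or "side" or "wrist"; returns (picture, depth): 384x512x3 uint8, red, green, blue; 384x512 float32, m along the optical axis (not along the pixel's ray), 0 where there is no reading.
- ctrl.get_calibration(name): a dict with "camera_matrix" (3x3 intrinsics, pixels), "rvec" (rotation vector, rad) and "tvec" (3), from world to camera coordinates, as OpenCV has them; the wrist camera has in their place "mount" (4x4, takes a point from camera to tool coordinates, whose origin is the TCP and whose axes are the flange's). Camera axes: x right, y down, z forward; pixel columns grow to the right and rows downward; lengths in m; the calibration is good to about 2 mm. A picture is of the moment at which its call begins: read the wrist's pose just before it. get_calibration takes no time and is no camera call.
- ctrl.hand_in(): hands the job in; it is judged then, once.
The state is a dict: "time": time; "joint_pos": joint angles; "dq": joint speeds; "joint_torque": joint torques, N m; "ee_pos": TCP position; "eef_rot": TCP orientation; "ft_force": force on the tool from outside, world axes, zero at the start; "ft_torque": the same for the moment, N m; "opening": opening from 0.0 (shut) to 1.0 (fully open); "gripper_force": force on a finger pad.
Only numpy, scipy, OpenCV 4.12 (cv2) and the standard library are available. Lean on these libraries where they do the work, as an engineer would, in place of code of your own. Each camera call takes 0.05 s, during which the arm holds its last target. There are 200 camera calls.

TASK

Change the work in the drilling jig: slide the drilled block forward from under the bush plate and lower it flat into the free half of the blue tray. Then draw the lowest blank forward from under the front plate of the magazine, so that the stack drops down, and slide it under the bush plate of the jig, fully home against the back stop. Leave the other blanks lying in the magazine, and the finished blocks and everything else on the bench where they are.

Things in the scene. Friction and masses are not known exactly. Their poses are not given: they have to be found in the camera images.
- jig: Drilling jig fixed to the bench. Origin: at bench height under the centre of the block's home place; x runs from its open front to the back stop, z up. Base plate 12 thick, x -115 to 75, y -65 to 65; two rest strips on it (x -95 to 50, y within 19 either side, tops at z 20) carry the block; beside them free air down to z 12. A block home has its origin at x 0, y 0, z 20.
- jig_lip (a point): Middle of the lower front edge of the steel bush plate (x 0, z 41.5 of the jig; axes as the jig's). The plate, 8 thick, 81 wide, overhangs the block from here to 62 behind; its bushes rise to z 55. A home block's front 50 stands clear; it must come 50 forward (-x) before it can be lifted. The cheeks under the plate leave 53 for the block; flared lead-ins reach 8 in front.
- jig_stop (a point): Middle of the foot of the jig's back stop face (x 50, z 20 of the jig; axes as the jig's): the block's rear end meets it when fully home.
- drilled_block: Drilled light-wood block with two dark 8 mm holes, 100 x 50 x 18 (x, y, z), 65 g (varies). Origin: centre of its underside. Starts in the jig, within 3 mm of home, its axes along the jig's.
- magazine: Gravity magazine fixed to the bench: green column, open at the top (z 150), with four blanks in it. Origin: centre of the column at bench height; its front looks to -x, roughly to the robot's right; z up. Base board 12 thick, x -170 to 70, y -65 to 65; bed strips (x -165 to 50, y within 19 either side, tops at z 20) carry the stack and a drawn blank. Column x -58 to 60, y -35 to 35, inside 104 x 53, slotted sides; foot blocks beside it to y 53, z 30.
- magazine_lip (a point): Middle of the lower front edge of the column's clear front plate (x -57.5, z 42 of the magazine; axes as the magazine's), edged with an aluminium strip. Only the lowest blank passes under it, forward (-x); the others are held back and drop 18 when it has gone. The plate rises to z 150: no room for an upright gripper close to it.
- blank1: Lowest blank, the one to take: plain light-wood block 100 x 50 x 18 (x, y, z), 65 g (varies), not drilled. Origin: centre of its underside. Axes along the magazine's. Its front stands 15 to 21 proud of the front plate, its sides free there down to the base board; 85 more forward frees it.
- blank2: Second blank from below: plain light-wood block 100 x 50 x 18 (x, y, z), 65 g (varies), not drilled. Origin: centre of its underside. 
- blank3: Third blank from below: plain light-wood block 100 x 50 x 18 (x, y, z), 65 g (varies), not drilled. Origin: centre of its underside. 
- blank4: Top blank: plain light-wood block 100 x 50 x 18 (x, y, z), 65 g (varies), not drilled. Origin: centre of its underside. 
- tray: Blue open tray standing fast on the bench, 160 x 200 x 28 (x, y, z) outside, walls and floor 5. Origin: centre of its underside. Its +y half holds the finished blocks, its -y half is free.
- tray_free (a point): Centre of the free half of the tray, on its inner floor (z 5 of the tray, y -32); axes as the tray's. The free half is 150 (x) by about 120 (y).
- finished1: Finished drilled block, 100 x 50 x 18, lying in the +y half of the tray, at about y 57 of the tray, long side along its x. Origin: centre of its underside.
- finished2: Second finished block, the same, lying on top of the first.
- clock_movement: black square quartz clock movement 56 x 56 x 15 with a 20 mm brass shaft, lying on the bench. Bystander; origin in its underside.
- tape_roll: yellow roll of tape, outer diameter 100, height 25. Bystander; origin in its underside.
- try_square: try square, wooden stock 115 x 18 x 30 with a steel blade 150 long. Bystander; origin in its underside.
- screwdriver: screwdriver lying on the bench, about 200 long, handle 25 thick. Bystander; origin in its underside.
- wood_glue: white glue bottle, diameter 60, height 170. Bystander; origin in its underside.
Things that resemble listed ones, but are neither listed nor needed, are in the scene too. What is shaped like the jig but pink is not meant. What is shaped like the blank1 but orange is not meant.

How it is judged:
By the outcome, as a careful person would: the job done as asked, in the order asked, and still so for the second after the job is handed in, with the robot touching nothing.
It also fails if it takes over 64 s, if anything falls off the work surface, if the arm or the gripper's body presses on something with over 40 N, if the wrist force passes 120 N, or if a joint passes its speed limit or range.

## Working session

There is one attempt and no reset: what is moved stays moved. The work goes in short steps, Python scripts to look and compute and a shell command to move; the robot and the scene stay as the last step left them, time stands still between calls to the robot, and variables do not carry over. Pictures are saved under pics/ and viewed, at most 10 in all, crops included, and the job is handed in when it is done.

```bash
mkdir -p pics; ls; cat > h.py <<'E'
import numpy as np, cv2
from station import ctrl
def grab(n):
    s=ctrl.sense(); im,d=ctrl.grab_frame(n); c=ctrl.get_calibration(n)
    K=np.array(c["camera_matrix"])
    if "mount" in c:
        T=np.eye(4);T[:3,:3]=np.array(s["eef_rot"]);T[:3,3]=s["ee_pos"]
        P=T@np.array(c["mount"])
    else:
        R=cv2.Rodrigues(np.array(c["rvec"],float))[0];P=np.eye(4);P[:3,:3]=R.T;P[:3,3]=-R.T@np.array(c["tvec"],float).ravel()
    return im,d,K,P
def ray(K,P,u,v):
    return P[:3,3],P[:3,:3]@np.linalg.inv(K)@np.array([u,v,1.])
def onplane(K,P,u,v,z):
    o,r=ray(K,P,u,v); return o+r*(z-o[2])/r[2]
def bydepth(K,P,d,u,v):
    o,r=ray(K,P,u,v); return o+r*d[int(v),int(u)]
def cloud(K,P,d):
    v,u=np.mgrid[:d.shape[0],:d.shape[1]]
    r=np.stack([u,v,np.ones_like(u)],-1)@np.linalg.inv(K).T
    return (r*d[...,None])@P[:3,:3].T+P[:3,3]
def save(n,im): cv2.imwrite(n,im[...,::-1])
E
python3 - <<'E'
from h import *
a=grab("scene");b=grab("side")
np.savez("v0.npz",ai=a[0],ad=a[1],aK=a[2],aP=a[3],bi=b[0],bd=b[1],bK=b[2],bP=b[3])
s=cv2.resize(np.hstack([a[0],b[0]]),(800,300),interpolation=cv2.INTER_AREA)
save("pics/scene.png",a[0]);save("pics/side.png",b[0])
print(a[3].round(2),b[3].round(2),ctrl.sense())
E
```

```text
pics
[[ 0.17  0.53 -0.83  1.59]
 [ 0.99 -0.1   0.13 -0.15]
 [-0.01 -0.84 -0.54  0.76]
 [ 0.    0.    0.    1.  ]] [[-0.67 -0.57  0.47 -0.11]
 [-0.74  0.53 -0.42  0.63]
 [-0.   -0.63 -0.78  1.19]
 [ 0.    0.    0.    1.  ]] {'time': 0.1, 'joint_pos': array([60.26328109, 19.12643541,  2.28373135, 84.00546497, -0.76723862,
       76.96707643, -3.35385107]), 'dq': array([-0.06226725,  0.03249762,  0.11080303, -0.15030244,  0.08097134,
       -0.02307758,  0.16104742]), 'joint_torque': array([ 4.26544793e-03, -6.57816339e+01,  1.34027123e+00, -4.04708183e+01,
       -5.95032494e-02,  4.10086638e-02,  3.11279314e-05]), 'ee_pos': array([ 0.26474663, -0.59319932,  0.24076689]), 'eef_rot': array([[ 9.13183323e-01,  4.07548461e-01, -6.86367272e-04],
       [ 4.07549026e-01, -9.13182416e-01,  1.29063508e-03],
       [-1.00782183e-04, -1.45831474e-03, -9.99998932e-01]]), 'ft_force': array([-1.32480014, -0.11467173,  0.24051459]), 'ft_torque': array([0.00161071, 0.02374381, 0.05225596]), 'gripper_force': 0.0, 'opening': 1.000447431824244}
```

View pics/scene.png

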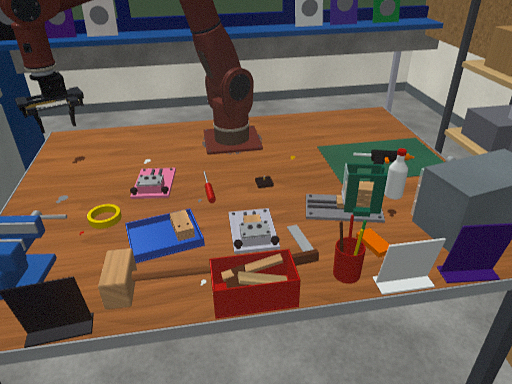

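View pics/side.png

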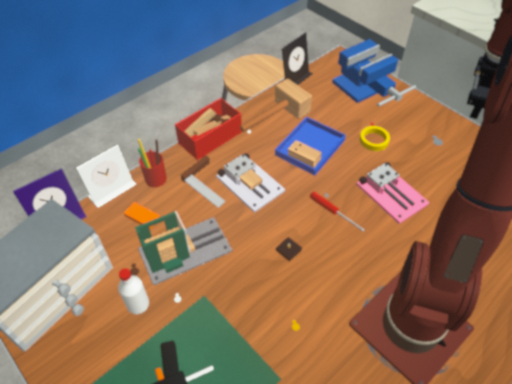

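Scene view: the jig is light grey at (253,230). The pink decoy jig is at (153,182), the magazine at (360,192) and the tray at (165,235), with the finished blocks at (181,222). The orange decoy block is at (375,241). In the side view the jig is at (250,180), the magazine at (180,245) and the tray at (310,147). Candidates for the jig are the grey one and the pink one, so I take the grey. Candidates for the block are the one in the grey jig, the orange one, the finished blocks in the tray, the wood in the red box at (255,270) and the big wood block at (117,278). I take the one in the grey jig and the magazine stack.

```bash
python3 - <<'E'
from h import *
z=np.load("v0.npz")
def crop(im,c,r,w=130,h=98): return cv2.resize(im[r:r+h,c:c+w],(400,300),interpolation=cv2.INTER_CUBIC)
A,B=z["ai"],z["bi"]
save("pics/crop.png",np.vstack([np.hstack([crop(A,190,185),crop(A,290,145)]),np.hstack([crop(B,190,130),crop(B,120,195)])]))
# plane-height clusters
for n in "ab":
    C=cloud(z[n+"K"],z[n+"P"],z[n+"d"]);im=z[n+"i"]; hsv=cv2.cvtColor(im,cv2.COLOR_RGB2HSV)
    for nm,m in dict(blue=(hsv[...,0]>108)&(hsv[...,0]<125)&(hsv[...,1]>140),green=(hsv[...,0]>65)&(hsv[...,0]<90)&(hsv[...,1]>100),grey=(hsv[...,1]<45)&(hsv[...,2]>90)).items():
        m=m&(C[...,0]>.3)&(C[...,0]<.95)&(abs(C[...,1])<.6)&(C[...,2]>0.006)&(C[...,2]<.17)
        k,l,st,ce=cv2.connectedComponentsWithStats(m.astype(np.uint8))
        for i in range(1,k):
            if st[i,4]>150:
                p=C[l==i]; r=cv2.minAreaRect(p[:,:2].astype(np.float32)*1000)
                print(n,nm,st[i],np.round(ce[i]),"rect mm",np.round(r[0]),np.round(r[1]),round(r[2],1),"z",np.percentile(p[:,2],[2,50,98]).round(3))
E
```

```text
a blue [ 126  209   78   52 1657] [160. 237.] rect mm [ 622. -271.] [167. 198.] 12.1 z [0.006 0.009 0.03 ]
a green [ 344  161   43   55 1389] [365. 188.] rect mm [482. 407.] [121. 374.] 61.8 z [0.011 0.103 0.152]
a grey [384 155  24  43 694] [396. 178.] rect mm [546. 480.] [59. 37.] 64.4 z [0.01  0.078 0.147]
a grey [137 174  26  12 218] [149. 180.] rect mm [ 355. -320.] [80. 66.] 82.7 z [0.044 0.051 0.057]
a grey [306 194  47  25 623] [325. 208.] rect mm [569. 248.] [143. 132.] 74.4 z [0.01  0.013 0.022]
a grey [ 229  208   51   45 1428] [252. 231.] rect mm [637. -12.] [129. 196.] 88.7 z [0.009 0.015 0.054]
a grey [289 226  24  26 260] [301. 239.] rect mm [718. 117.] [139.  36.] 3.6 z [0.006 0.011 0.031]
a grey [ 373  237   73   57 2375] [408. 264.] rect mm [888. 390.] [105. 282.] 24.1 z [0.006 0.069 0.148]
b grey [288  46  17  27 349] [296.  59.] rect mm [ 916. -498.] [ 24. 109.] 5.2 z [0.045 0.092 0.137]
b grey [  77  145   56   59 1829] [105. 174.] rect mm [908. 330.] [142.  56.] 89.4 z [0.008 0.081 0.147]
b grey [ 217  155   68   56 1614] [250. 183.] rect mm [632. -11.] [132. 187.] 87.8 z [0.007 0.013 0.054]
b grey [368 164  31  23 416] [383. 175.] rect mm [ 352. -325.] [97. 63.] 81.5 z [0.025 0.048 0.056]
b grey [185 175  31  27 249] [199. 186.] rect mm [720. 119.] [129.  34.] 6.5 z [0.006 0.011 0.018]
b grey [ 33 187  33  24 461] [ 49. 197.] rect mm [920. 509.] [90. 20.] 82.9 z [0.069 0.112 0.14 ]
b grey [ 139  218   92   66 1768] [195. 249.] rect mm [575. 295.] [236. 131.] 74.8 z [0.007 0.012 0.069]
b grey [  60  238   52   61 1564] [ 87. 268.] rect mm [648. 541.] [ 10. 121.] 10.9 z [0.024 0.101 0.167]
b grey [119 275  30  39 748] [134. 294.] rect mm [520. 489.] [48. 56.] 3.0 z [0.011 0.096 0.141]
```

View pics/crop.png

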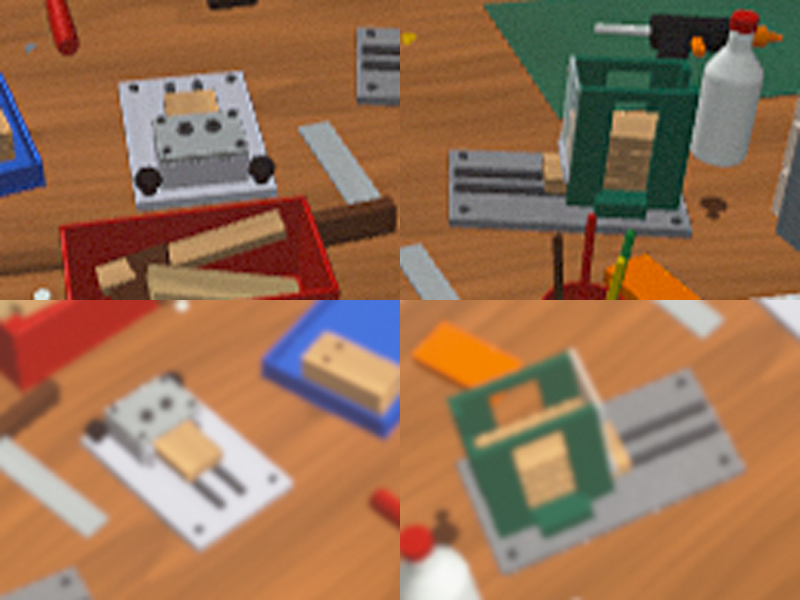

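The crop confirms the choice. The grey jig opens toward the robot, and the block's front is exposed there without holes. The magazine's lowest blank sticks out to the robot's right (-y). Estimates in mm:
- **Jig:** origin about (655,-12), yaw -1.7°.
- **Magazine:** origin about (588,343), yaw 74.8°.
- **Tray:** centre (622,-271), yaw 12°.

Next I move above the jig.

```bash
python3 -m pendant '[1,20,-14,-1,0,0,10, 1,40,-28,-1,0,0,20, 1,55,-38.5,-1,0,0,26, 1,55,-38.5,-1,0,0,26, 1,55,-38.5,-1,0,0,26, 1,55,-38.5,-1,0,0,26, 1,55,-38.5,-1,0,0,26, 1,55,-38.5,-1,0,0,26, 1,55,-38.5,-1,0,0,26, 1,55,-38.5,-1,0,0,26]'; python3 - <<'E'
from h import *
c=ctrl.get_calibration("wrist");print(np.array(c["mount"]).round(3),np.array(c["camera_matrix"]))
E
```

```text
time: 1.35
ee_pos: [0.587, -0.056, 0.2509]
eef_rot: [[0.999, -0.034, -0.0], [-0.034, -0.999, -0.0], [-0.0, 0.0, -1.0]]
ft_force: [0.9, -0.9, -1.4]
opening: 1.003
gripper_force: 0.0
[[ 0.001 -0.967 -0.254  0.069]
 [ 1.     0.001  0.     0.   ]
 [-0.    -0.254  0.967 -0.144]
 [ 0.     0.     0.     1.   ]] [[272.08233823   0.         253.33026174]
 [  0.         272.08233823 193.97668536]
 [  0.           0.           1.        ]]
```

```bash
python3 - <<'E'
from h import *
im,d,K,P=grab("wrist"); np.savez("w1.npz",i=im,d=d,K=K,P=P)
save("pics/w1.png",cv2.resize(im,(768,576)))
C=cloud(K,P,d);hsv=cv2.cvtColor(im,cv2.COLOR_RGB2HSV)
b=(C[...,0]>.4)&(C[...,0]<.8)&(abs(C[...,1]+.01)<.09)
for nm,lo,hi,m in (("base",.008,.016,b&(hsv[...,1]<60)),("wood",.03,.044,b&(hsv[...,0]<25)&(hsv[...,1]>60)),("plate",.045,.054,b&(hsv[...,1]<60))):
    m=m&(C[...,2]>lo)&(C[...,2]<hi);p=C[m]
    if len(p)<50: print(nm,len(p));continue
    r=cv2.minAreaRect(p[:,:2].astype(np.float32)*1000);print(nm,len(p),np.round(r[0],1),np.round(r[1],1),round(r[2],2),np.median(p[:,2]), "x",p[:,0].min().round(4),p[:,0].max().round(4),"y",p[:,1].min().round(4),p[:,1].max().round(4))
E
```

```text
base 6794 [565.3  -5.8] [139.1 342.9] 84.63 0.01238686884109333 x 0.4001 0.7333 y -0.0784 0.0793
wood 1786 [715.9 -14.1] [218.6 125.1] 19.97 0.03821607362180238 x 0.6051 0.7984 y -0.0778 0.08
plate 3364 [688.6 -13.7] [81.6 61.3] 88.08 0.04995618381333988 x 0.6571 0.7205 y -0.0545 0.027
```

View pics/w1.png

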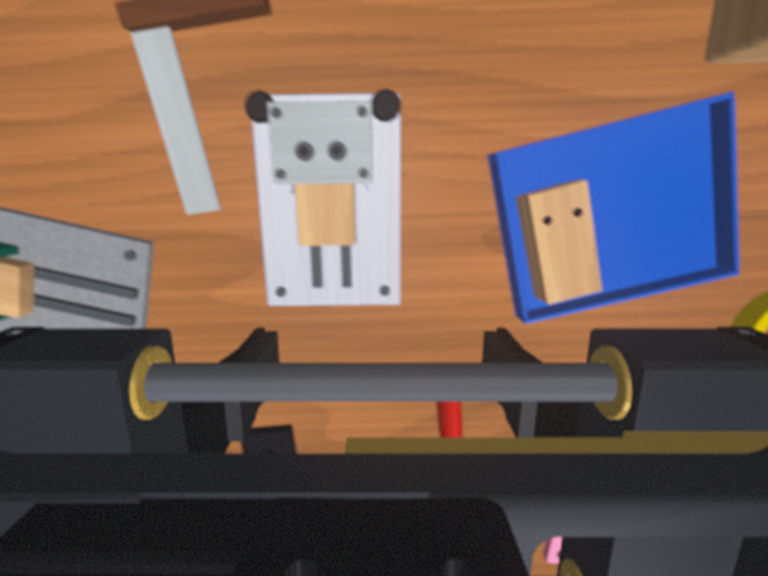

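Wrist view: the jig plate is at (320,142), with its block at (326,215) coming out toward the robot. The tray is on the right, with the finished block at (560,240) and its free side at (665,190). Measured heights match the text (base 12.4, block 38.2, plate 50.0 mm). The jig origin is (657.6,-12.7) mm, yaw -1.9°.

```bash
python3 - <<'E'
from h import *
s=ctrl.sense();R=s["eef_rot"];print(s["ee_pos"],s["dq"].round(1), R.round(4).tolist())
print("shift cm",(R.T@(np.array([.6296,-.0118,.10])-s["ee_pos"])*100).round(2))
z=np.load("w1.npz");im,d,K,P=z["i"],z["d"],z["K"],z["P"];C=cloud(K,P,d);hsv=cv2.cvtColor(im,cv2.COLOR_RGB2HSV)
def rect(m,nm):
    m=cv2.morphologyEx(m.astype(np.uint8),cv2.MORPH_OPEN,np.ones((3,3)));k,l,st,_=cv2.connectedComponentsWithStats(m)
    i=1+st[1:,4].argmax();p=C[l==i];r=cv2.minAreaRect(p[:,:2].astype(np.float32)*1000);print(nm,len(p),np.round(r[0],1),np.round(r[1],1),round(r[2],2),np.median(p[:,2]).round(4))
rect((hsv[...,0]<25)&(hsv[...,1]>60)&(C[...,2]>.03)&(C[...,2]<.044)&(abs(C[...,1]+.01)<.05),"block")
rect((hsv[...,0]>105)&(hsv[...,0]<125)&(hsv[...,1]>120)&(C[...,2]<.012),"trayfloor")
rect((hsv[...,0]>105)&(hsv[...,0]<125)&(hsv[...,1]>120)&(C[...,2]>.001)&(C[...,2]<.04),"trayall")
rect((hsv[...,0]<25)&(hsv[...,1]>40)&(C[...,2]>.036)&(C[...,2]<.048)&(C[...,1]<-.15),"fin2")
E
```

```text
[ 0.58975357 -0.04601964  0.25066959] [ 1.7 -2.4 -0.   3.6 -2.9 -0.1  9.2] [[0.9997, -0.025, 0.0014], [-0.025, -0.9997, 0.0051], [0.0013, -0.0051, -1.0]]
shift cm [ 3.88 -3.44 15.09]
block 1496 [631.2 -11.2] [48.3 51.2] 88.09 0.0384
trayfloor 10690 [ 621.6 -277.3] [150.8 185.9] 12.0 0.0055
trayall 14439 [ 621.7 -272. ] [157.8 198.4] 12.09 0.0058
fin2 2823 [ 600.2 -218.6] [98.6 48.1] 13.19 0.0414
```

```bash
python3 -m pendant '[1,1,-0.3,5,0,0,0, 1,2,-0.6,10,0,0,0, 1,2,-0.6,15,0,0,0, 1,2,-0.6,15,0,0,0, 1,2,-0.6,15,0,0,0, 1,2,-0.6,15,0,0,0, 1,2,-0.6,15,0,0,0, 1,2,-0.6,15,0,0,0, 1,2,-0.6,15,0,0,0, 1,2,-0.6,15,0,0,0]'; python3 - <<'E'
from h import *
s=ctrl.sense();R=s["eef_rot"];print(s["ee_pos"],s["dq"].round(1), R.round(4).tolist())
print("shift cm",(R.T@(np.array([.6296,-.0118,.035])-s["ee_pos"])*100).round(2))
E
```

```text
time: 2.65
ee_pos: [0.6065, -0.0523, 0.101]
eef_rot: [[0.999, -0.034, -0.0], [-0.034, -0.999, 0.0], [-0.0, -0.0, -1.0]]
ft_force: [0.1, 0.5, 0.5]
opening: 1.0
gripper_force: 0.0
[ 0.60652219 -0.0523401   0.10104934] [ 0.1  0.1 -0.1  0.   0.1 -0.1 -0. ] [[0.9994, -0.034, -0.0], [-0.034, -0.9994, 0.0], [-0.0, -0.0, -1.0]]
shift cm [ 2.17 -4.13  6.61]
```

```bash
cat >> h.py <<'E'
def rect(C,m,nm):
    m=cv2.morphologyEx(m.astype(np.uint8),cv2.MORPH_OPEN,np.ones((3,3)));k,l,st,_=cv2.connectedComponentsWithStats(m)
    i=1+st[1:,4].argmax();p=C[l==i];r=cv2.minAreaRect(p[:,:2].astype(np.float32)*1000);print(nm,len(p),np.round(r[0],1),np.round(r[1],1),round(r[2],2),np.median(p[:,2]).round(4))
E
python3 - <<'E'
from h import *
im,d,K,P=grab("wrist");C=cloud(K,P,d);hsv=cv2.cvtColor(im,cv2.COLOR_RGB2HSV)
b=(abs(C[...,1]+.01)<.07)&(C[...,0]>.56)
rect(C,b&(hsv[...,0]<25)&(hsv[...,1]>60)&(C[...,2]>.03)&(C[...,2]<.044),"block")
rect(C,b&(hsv[...,1]<60)&(C[...,2]>.045)&(C[...,2]<.053),"plate")
E
```

```text
block 4050 [630.4 -12.2] [50.1 51. ] 89.1 0.0384
plate 9890 [688.4 -13.7] [81.1 62.1] 88.79 0.05
```

```bash
python3 -m pendant '[1,2.2,-4.1,0,0,0,-0.4, 1,2.2,-4.1,0,0,0,-0.4, 1,2.2,-4.1,3,0,0,-0.4, 1,2.2,-4.1,5.5,0,0,-0.4, 1,2.2,-4.1,6.5,0,0,-0.4, 1,2.2,-4.1,6.5,0,0,-0.4, 0.4,2.2,-4.1,6.5,0,0,-0.4, 0.4,2.2,-4.1,6.5,0,0,-0.4, 0.4,2.2,-4.1,6.5,0,0,-0.4, 0.4,2.2,-4.1,6.5,0,0,-0.4]' 25
```

```text
time: 3.95
ee_pos: [0.63, -0.0121, 0.0363]
eef_rot: [[1.0, -0.027, 0.0], [-0.027, -1.0, 0.0], [0.0, -0.0, -1.0]]
ft_force: [-0.4, 0.4, 1.0]
opening: 0.632
gripper_force: 0.0
```

```bash
python3 -m pendant '[0.4,0,0,0,0,0,0, 0.4,0,0,0,0,0,0, 0.4,0,0,0,0,0,0, 0.4,-1,0,0,0,0,0, 0.4,-2,0,0,0,0,0, 0.4,-3.2,0,0,0,0,0, 0.4,-4.4,0,0,0,0,0, 0.4,-5.5,0,0,0,0,0, 0.4,-6.1,0,0,0,0,0, 0.4,-6.1,0,0,0,0,0]'
```

```text
time: 5.2
ee_pos: [0.568, -0.0105, 0.0361]
eef_rot: [[1.0, -0.027, -0.001], [-0.027, -1.0, -0.0], [-0.001, 0.0, -1.0]]
ft_force: [-3.1, -0.2, 6.5]
opening: 0.576
gripper_force: 25.0
```

```bash
python3 -m pendant '[0.4,0,0,-2,0,0,0, 0.4,0,0,-5,0,0,0, 0.4,0,0,-7,0,0,0, 0.4,1,5,-7,0,0,-3, 0.4,2,11,-7,0,0,-6, 0.4,3,17,-7,0,0,-10, 0.4,4.3,23,-7,0,0,-13.6, 0.4,4.3,27,-7,0,0,-13.6, 0.4,4.3,29.7,-7,0,0,-13.6, 0.4,4.3,29.7,-7,0,0,-13.6]'; python3 - <<'E'
from h import *
im,d,K,P=grab("wrist");s=ctrl.sense();print(s["ee_pos"],s["eef_rot"][:,0]);save("pics/w2.png",im)
E
```

```text
time: 6.45
ee_pos: [0.603, -0.3118, 0.1065]
eef_rot: [[0.979, 0.205, -0.0], [0.205, -0.979, -0.001], [-0.001, 0.001, -1.0]]
ft_force: [1.0, 0.5, -1.6]
opening: 0.573
gripper_force: 25.0
[ 0.60366734 -0.30941406  0.10650674] [9.78338121e-01 2.07013337e-01 1.83162652e-05]
```

View pics/w2.png

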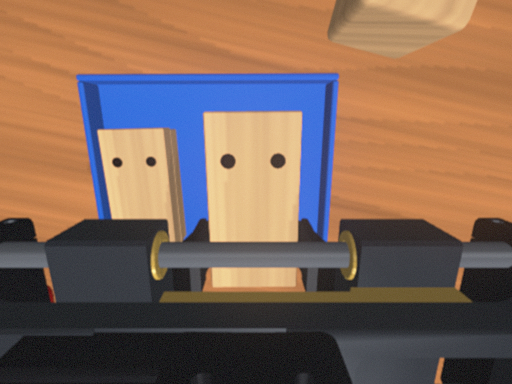

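The drilled block (two holes, at 253,161) is held over the free half and aligned with the tray. I lower it and release. The fingertips reach 3 mm below the block, so I stop about 1 mm above the floor.

```bash
python3 -m pendant '[0.4,0,0,3,0,0,0, 0.4,0,0,5.5,0,0,0, 0.4,0,0,7.2,0,0,0, 0.4,0,0,7.8,0,0,0, 0.4,0,0,8.1,0,0,0, 0.4,0,0,8.1,0,0,0, 0.4,0,0,8.1,0,0,0, 0.7,0,0,8.1,0,0,0, 0.7,0,0,8.1,0,0,0, 0.7,0,0,8.1,0,0,0]'
```

```text
time: 7.75
ee_pos: [0.604, -0.3086, 0.0252]
eef_rot: [[0.978, 0.209, 0.0], [0.209, -0.978, -0.0], [0.0, 0.0, -1.0]]
ft_force: [-0.1, -0.4, -0.5]
opening: 0.697
gripper_force: 0.0
```

```bash
python3 -m pendant '[0.7,0,0,-3,0,0,0, 0.8,0,0,-9,0,0,0, 1,0.3,-4,-14,0,0,-10, 1,0.5,-10,-17,0,0,-20, 1,0.8,-16,-19.5,0,0,-30, 1,1.1,-22,-19.5,0,0,-40, 1,1.4,-28,-19.5,0,0,-50, 1,1.7,-34,-19.5,0,0,-60, 1,1.9,-40,-19.5,0,0,-63, 1,1.9,-44.5,-19.5,0,0,-63]'; python3 - <<'E'
from h import *
s=ctrl.sense();print(s["ee_pos"],s["dq"].round(1),s["joint_pos"].round(1))
a=grab("scene");b=grab("wrist")
save("pics/w3.png",np.hstack([cv2.resize(a[0][185:285,90:340],(400,160),interpolation=3)[:,:], np.zeros((160,0,3),np.uint8)]))
save("pics/w3.png",np.vstack([cv2.resize(a[0][185:285,100:350],(512,205),interpolation=3),b[0]]))
np.savez("w3.npz",i=b[0],d=b[1],K=b[2],P=b[3])
E
```

```text
time: 9.0
ee_pos: [0.5287, 0.1335, 0.2204]
eef_rot: [[0.255, 0.967, 0.001], [0.967, -0.255, 0.0], [0.001, 0.001, -1.0]]
ft_force: [0.2, -0.1, -0.0]
opening: 0.995
gripper_force: 0.0
[0.52869721 0.1335379  0.22043202] [-25.5   2.  -12.1  -0.4   3.7   0.5 -40.6] [ 16.   11.1 -39.1  98.7   7.3  72.7 -39.5]
```

View pics/w3.png

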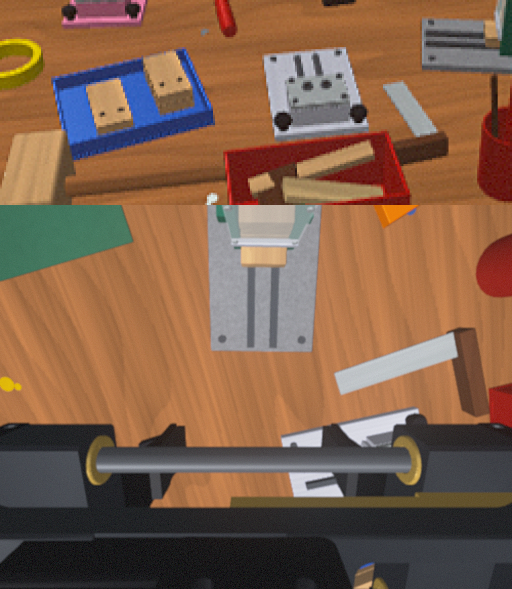

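The drilled block lies flat in the tray's free half (scene crop at 110,105). In the wrist view the magazine board is at (263,290), with blank1's front end at (263,257) standing proud of the clear plate. Now I measure them.

```bash
cat > mag.py <<'E'
from h import *
import sys
def mag(im,d,K,P):
    C=cloud(K,P,d);hsv=cv2.cvtColor(im,cv2.COLOR_RGB2HSV)
    b=(C[...,1]>.1)&(C[...,0]>.4)&(C[...,0]<.75)&(C[...,1]<.45)
    m=b&(hsv[...,1]<60)&(C[...,2]>.007)&(C[...,2]<.016); rect(C,m,"base")
    m2=b&(hsv[...,0]<25)&(hsv[...,1]>60)&(C[...,2]>.031)&(C[...,2]<.045);rect(C,m2,"blank")
    s=ctrl.sense();print(s["ee_pos"].round(4),s["eef_rot"][:,0].round(4))
if __name__=="__main__":
    a=grab("wrist");np.savez("w4.npz",i=a[0],d=a[1],K=a[2],P=a[3]);mag(*a)
E
python3 - <<'E'
from mag import *
z=np.load("w3.npz");mag(z["i"],z["d"],z["K"],z["P"])
C=cloud(z["K"],z["P"],z["d"])
# bottom edge of base: front corners
for u,v in ((263,42),(263,50),(263,56),(263,62),(213,143),(312,144),(215,60),(317,60)):print(u,v,C[v,u].round(4))
E
python3 mag.py
```

```text
base 9885 [567.8 256. ] [163.4 129.7] 74.85 0.0124
blank 809 [573.7 278.3] [16.4 49.3] 74.92 0.0383
[0.5278 0.1369 0.2207] [0.2499 0.9683 0.0022]
263 42 [0.5751 0.2861 0.0387]
263 50 [0.5731 0.2783 0.0396]
263 56 [0.5718 0.2727 0.0387]
263 62 [0.5725 0.2717 0.0123]
213 143 [0.488  0.1956 0.0129]
312 144 [0.6119 0.1616 0.0021]
215 60 [0.5176 0.2886 0.0099]
317 60 [0.6351 0.2579 0.012 ]
base 9952 [567.9 254.7] [160.6 129.8] 74.92 0.0124
blank 785 [574.  278.3] [16.5 49. ] 75.11 0.0383
[0.5288 0.1335 0.2204] [2.531e-01 9.674e-01 7.000e-04]
```

```bash
python3 -m pendant '[1,2,0.7,3,0,9,0.1, 1,4,0.7,6,0,18,0.2, 1,6,0.7,10,0,27,0.3, 1,7.5,0.7,14,0,35,0.4, 1,7.5,0.7,16.5,0,35,0.4, 1,7.5,0.7,17,0,35,0.4, 1,7.5,0.7,17,0,35,0.4, 1,7.5,0.7,17,0,35,0.4, 1,7.5,0.7,17,0,35,0.4, 1,7.5,0.7,17,0,35,0.4]' ; python3 - <<'E'
from h import *
s=ctrl.sense();R=s["eef_rot"];print(s["ee_pos"],R.round(4).tolist(),s["joint_pos"].round(1))
im,d,K,P=grab("wrist");np.savez("w5.npz",i=im,d=d,K=K,P=P);C=cloud(K,P,d);hsv=cv2.cvtColor(im,cv2.COLOR_RGB2HSV)
b=(C[...,1]>.1)&(C[...,0]>.4)&(C[...,0]<.75)&(C[...,1]<.285)
rect(C,b&(hsv[...,0]<25)&(hsv[...,1]>60)&(C[...,2]>.034)&(C[...,2]<.045),"blank")
f=np.array([.5702,.2646,.040]);print("shift",(R.T@(f-s["ee_pos"])*100).round(2))
E
```

```text
time: 10.4
ee_pos: [0.556, 0.2014, 0.0506]
eef_rot: [[0.217, 0.965, 0.151], [0.79, -0.264, 0.553], [0.573, -0.001, -0.819]]
ft_force: [0.2, -0.2, 0.6]
opening: 0.999
gripper_force: 0.0
[0.55599559 0.20140183 0.05059154] [[0.2168, 0.9645, 0.1507], [0.79, -0.264, 0.5533], [0.5735, -0.0009, -0.8192]] [ 33.1  25.9 -44.7 116.  -26.3  33.9  -1.2]
blank 1384 [573.7 278.8] [18.8 49.5] 75.21 0.0385
shift [ 4.69 -0.3   4.58]
```

```bash
python3 -m pendant '[1,-0.6,-0.2,0.9,0,0,0, 1,1,-0.3,2,0,0,0, 1,2.5,-0.3,3,0,0,0, 1,3.8,-0.3,4,0,0,0, 1,4.7,-0.3,4.6,0,0,0, 1,4.7,-0.3,4.6,0,0,0, 0.4,4.7,-0.3,4.6,0,0,0, 0.4,4.7,-0.3,4.6,0,0,0, 0.4,4.7,-0.3,4.6,0,0,0, 0.4,4.7,-0.3,4.6,0,0,0]' 30; python3 -m pendant '[0.4,4.7,0,0,0,0,0, 0.4,0,0,0,0,0,0,0.4,0,0,0,0,0,0]'
```

```text
time: 11.7
ee_pos: [0.57, 0.2644, 0.0393]
eef_rot: [[0.218, 0.964, 0.15], [0.79, -0.265, 0.554], [0.574, -0.002, -0.819]]
ft_force: [-0.0, -0.7, 0.5]
opening: 0.633
gripper_force: 0.0invalid input at $: expected 10 rows
```

```bash
python3 -m pendant '[0.4,0,0,0,0,0,0, 0.4,0,0,0,0,0,0, 0.4,0,0,0,0,0,0, 0.4,-0.8,0,-0.57,0,0,0, 0.4,-1.64,0,-1.15,0,0,0, 0.4,-2.87,0,-2.01,0,0,0, 0.4,-4.1,0,-2.87,0,0,0, 0.4,-5.33,0,-3.73,0,0,0, 0.4,-6.56,0,-4.59,0,0,0, 0.4,-7.38,0.05,-5.17,0,0,0]'
```

```text
time: 12.95
ee_pos: [0.5465, 0.1762, 0.0393]
eef_rot: [[0.218, 0.964, 0.151], [0.79, -0.265, 0.553], [0.573, -0.002, -0.819]]
ft_force: [0.5, 0.9, -0.0]
opening: 0.567
gripper_force: 30.0
```

```bash
python3 -m pendant '[0.8,0,0,0,0,0,0, 0.8,0,0,0,0,0,0, 1,0,0,0,0,0,0, 1,-1.6,0,-1.1,0,0,0, 1,-3.3,0,-2.3,0,0,0, 1,-1,0,-5.5,0,-9,0, 1,1,0,-8.5,0,-18,0, 1,2.4,0,-10.5,0,-27,0, 1,2.4,0,-10.5,0,-35,0, 1,2.4,0,-10.5,0,-35,0]'; python3 mag.py; python3 - <<'E'
from h import *
a=grab("scene")
z=np.load("w4.npz");save("pics/w4.png",np.vstack([cv2.resize(a[0][150:235,290:400],(512,396),interpolation=3)[:200+190],z["i"][:200]]))
E
```

```text
time: 14.2
ee_pos: [0.5358, 0.1426, 0.1394]
eef_rot: [[0.258, 0.966, -0.001], [0.966, -0.258, 0.002], [0.002, -0.002, -1.0]]
ft_force: [-0.1, 0.7, -0.1]
opening: 0.999
gripper_force: 0.0
base 6000 [523.7 253.9] [135.8  45.5] 74.91 0.0124
blank 7177 [561.1 229.3] [99.4 49.8] 74.66 0.0384
[0.5355 0.1405 0.1386] [0.2604 0.9655 0.0025]
```

View pics/w4.png

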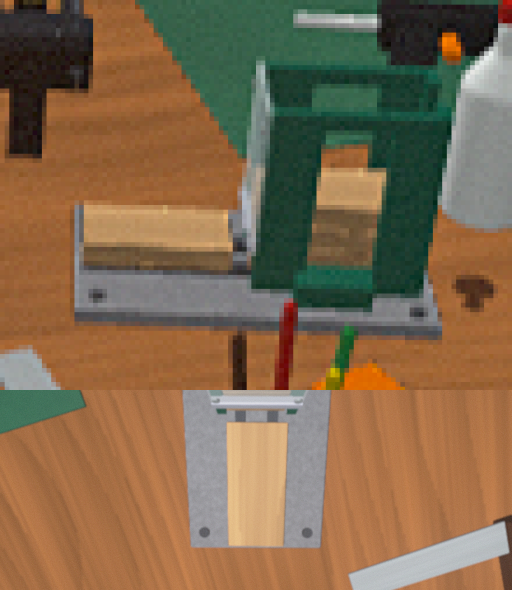

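The blank is fully drawn out (scene 160,235; wrist 257,483) and the stack of three has dropped. Its centre is (561,229) mm, yaw 74.7°, top at 38.4 mm. Now I regrasp it upright near its front end.

```bash
python3 -m pendant '[1,3,0,2,0,0,0.3, 1,6.7,0.1,4,0,0,0.3, 1,6.7,0.1,7,0,0,0.3, 1,6.7,0.1,9.5,0,0,0.3, 1,6.7,0.1,10.2,0,0,0.3, 1,6.7,0.1,10.2,0,0,0.3, 0.4,6.7,0.1,10.2,0,0,0.3, 0.4,6.7,0.1,10.2,0,0,0.3, 0.4,6.7,0.1,10.2,0,0,0.3, 0.4,6.7,0.1,10.2,0,0,0.3]' 30
```

```text
time: 15.55
ee_pos: [0.5546, 0.203, 0.0373]
eef_rot: [[0.269, 0.963, -0.002], [0.963, -0.269, 0.001], [0.0, -0.002, -1.0]]
ft_force: [0.4, 0.1, 0.6]
opening: 0.631
gripper_force: 0.0
```

```bash
python3 -m pendant '[0.4,0,0,0,0,0,0, 0.4,0,0,0,0,0,0, 0.4,0,0,0,0,0,0, 0.4,0,0,-1.5,0,0,0, 0.4,-1,0,-5,0,0,0, 0.4,-5,0.5,-8,0,0,0, 0.4,-9,2,-8,0,0,10, 0.4,-13,4,-8,0,0,20, 0.4,-17,5.5,-8,0,0,30, 0.4,-20.3,6.8,-8,0,0,40]'
```

```text
time: 16.8
ee_pos: [0.5657, -0.0129, 0.1179]
eef_rot: [[0.829, 0.559, -0.001], [0.559, -0.829, 0.0], [-0.001, -0.001, -1.0]]
ft_force: [-0.5, 0.7, -1.2]
opening: 0.571
gripper_force: 30.0
```

```bash
python3 - <<'E'
from h import *
s=ctrl.sense();R=s["eef_rot"];y=np.degrees(np.arctan2(R[1,0],R[0,0]));print(s["ee_pos"],y,s["opening"])
t=np.array([.5654,-.0105,.0]);print("xy shift",(R.T@(t-s["ee_pos"])*100).round(2),"turn",y+1.5)
E
```

```text
[ 0.56565762 -0.01286858  0.11793876] 33.99415603985398 0.5708627903805417
xy shift [ 0.12 -0.2  11.79] turn 35.49415603985398
```

```bash
python3 -m pendant '[0.4,0,0,0,0,0,9, 0.4,0,0,0,0,0,18, 0.4,0,0,1,0,0,27, 0.4,0,0,2,0,0,35.5, 0.4,0,0,3,0,0,35.5, 0.4,0,0,3,0,0,35.5, 0.4,0,0,3,0,0,35.5, 0.4,0,0,3,0,0,35.5, 0.4,0,0,3,0,0,35.5, 0.4,0,0,3,0,0,35.5]'
python3 - <<'E'
from h import *
s=ctrl.sense();R=s["eef_rot"];y=np.degrees(np.arctan2(R[1,0],R[0,0]));print(s["ee_pos"],y,s["opening"])
im,d,K,P=grab("wrist");save("pics/w6.png",im);C=cloud(K,P,d);hsv=cv2.cvtColor(im,cv2.COLOR_RGB2HSV)
b=(abs(C[...,1]+.01)<.07)&(C[...,0]>.5)&(C[...,0]<.76)
rect(C,b&(hsv[...,1]<60)&(C[...,2]>.045)&(C[...,2]<.053),"plate")
rect(C,b&(hsv[...,1]<60)&(C[...,2]>.008)&(C[...,2]<.016),"base")
rect(C,b&(hsv[...,0]<25)&(hsv[...,1]>50)&(C[...,2]>.075)&(C[...,2]<.11),"blank")
E
```

```text
time: 18.05
ee_pos: [0.5655, -0.011, 0.0871]
eef_rot: [[1.0, -0.019, -0.002], [-0.019, -1.0, 0.001], [-0.002, -0.001, -1.0]]
ft_force: [-1.0, 0.5, -1.1]
opening: 0.57
gripper_force: 30.0
[ 0.56551372 -0.01096144  0.08709862] -1.1117053041500162 0.5702540234610415
plate 9978 [680.3 -13.6] [81.5 46.6] 89.33 0.05
base 6462 [627.8 -54.7] [ 46.2 171. ] 88.85 0.0125
blank 12438 [606.1 -11.9] [54.2 73.1] 88.89 0.0882
```

View pics/w6.png

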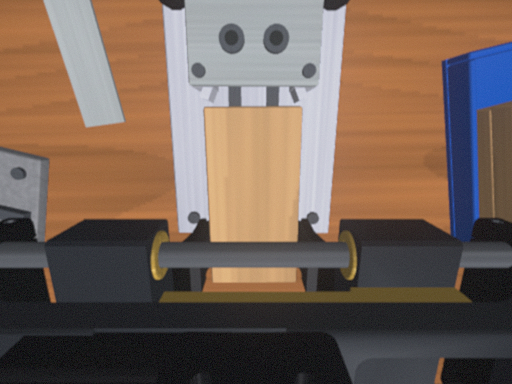

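Wrist view: the blank (253,190) is lined up with the jig plate (255,45), yaw within 0.5° and lateral within 0.5 mm. The rear end is 15 mm short of the lip, leaving about 65 mm to home. I lower it and start the slide.

```bash
python3 -m pendant '[0.4,0,0,2,0,0,0, 0.4,0,0,4,0,0,0, 0.4,0,0,4.9,0,0,0, 0.4,0,0,4.9,0,0,0, 0.4,0.8,0,4.9,0,0,0, 0.4,1.6,0,4.9,0,0,0, 0.4,2.4,0,4.9,0,0,0, 0.4,3.2,0,4.9,0,0,0, 0.4,4,0,4.9,0,0,0, 0.4,4,0,4.9,0,0,0]'
```

```text
time: 19.35
ee_pos: [0.6059, -0.0117, 0.0378]
eef_rot: [[1.0, -0.02, -0.002], [-0.02, -1.0, 0.001], [-0.002, -0.001, -1.0]]
ft_force: [-0.5, -0.4, -0.5]
opening: 0.567
gripper_force: 30.0
```

```bash
python3 -m pendant '[0.4,0.6,0,0,0,0,0, 0.4,1.2,0,0.05,0,0,0, 0.4,1.7,0,0.05,0,0,0, 0.4,2.1,0,0.05,0,0,0, 0.4,2.3,0,0.05,0,0,0, 0.4,2.4,0,0.05,0,0,0, 0.4,2.5,0,0.05,0,0,0, 0.4,2.6,0,0.05,0,0,0, 0.4,2.7,0,0.05,0,0,0, 0.4,2.7,0,0.05,0,0,0]' 15
```

```text
time: 20.6
ee_pos: [0.6302, -0.012, 0.0369]
eef_rot: [[1.0, -0.019, -0.007], [-0.019, -1.0, 0.0], [-0.007, -0.0, -1.0]]
ft_force: [-10.1, 0.2, 5.1]
opening: 0.576
gripper_force: 15.0
```

```bash
python3 -m pendant '[0.8,0,0,0,0,0,0, 0.8,0,0,0,0,0,0, 0.8,0,0,0,0,0,0, 0.8,0,0,0,0,0,0, 1,0,0,-2,0,0,0, 1,0,0,-5,0,0,0, 1,-2,0,-9,0,0,0, 1,-4,0,-12,0,0,0, 1,-4,0,-12,0,0,0, 1,-4,0,-12,0,0,0]'
python3 - <<'E'
from h import *
im,d,K,P=grab("wrist");a=grab("scene")[0];c=grab("side")[0];C=cloud(K,P,d);hsv=cv2.cvtColor(im,cv2.COLOR_RGB2HSV)
b=(abs(C[...,1]+.01)<.07)&(C[...,0]>.5)&(C[...,0]<.76)
rect(C,b&(hsv[...,1]<60)&(C[...,2]>.045)&(C[...,2]<.053),"plate")
rect(C,b&(hsv[...,0]<25)&(hsv[...,1]>50)&(C[...,2]>.03)&(C[...,2]<.044),"blank")
save("pics/end.png",np.vstack([cv2.resize(a[150:270,100:400],(640,256),interpolation=3),cv2.resize(im[:230],(640,288))]))
E
```

```text
time: 21.85
ee_pos: [0.5928, -0.0117, 0.158]
eef_rot: [[1.0, -0.02, -0.001], [-0.02, -1.0, 0.0], [-0.001, -0.0, -1.0]]
ft_force: [-0.2, 0.0, 0.4]
opening: 1.007
gripper_force: 0.0
plate 6213 [688.5 -13.8] [81.2 61.8] 88.76 0.0499
blank 2639 [632.  -12.3] [49.4 49.3] 89.01 0.0384
```

View pics/end.png

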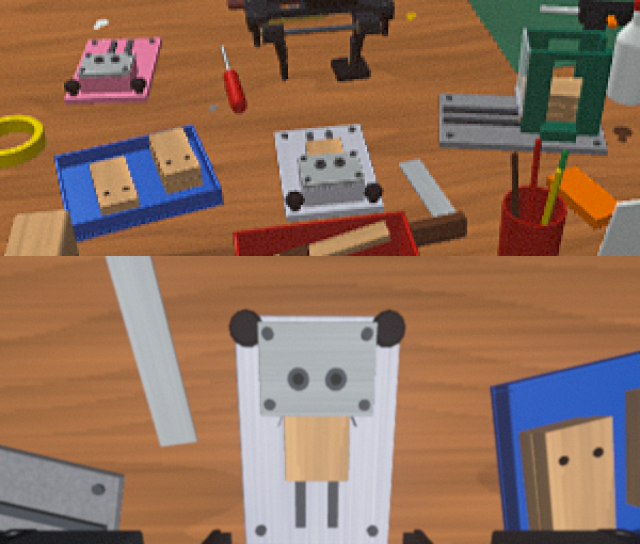

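The blank's front stands 49–50 mm clear of the lip at (317,447), flat at 38.4 mm. It met the stop with 10 N, so it is home. The drilled block lies in the tray and the other blanks are in the magazine.

```bash
python3 -c "
from station import ctrl
print(ctrl.hand_in())"
```

```text
the job is handed in; nothing more can be done
None
```

The job is done and handed in at about 22 s of the 64 s allowed: the drilled block lies flat in the free half of the tray, blank1 is under the bush plate against the back stop, and the other three blanks have dropped down in the magazine.

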